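# Potatoes in, lid held over the dish

## Task

Tip all five potatoes from the wooden carrier into the white baking dish, and put the empty carrier back down upright on the worktop. Then fetch the dish's lid by its handle, over whatever stands in the way, and hold it level just above the dish (about 15 mm over the rim), centred and lined up with it but not touching, so that I can still season the potatoes: finish while holding it there. Leave the spice rack, the oil bottle and the pepper mill standing where they are.

Things in the scene. Friction and masses are not known exactly. Their poses are not given: they have to be found in the camera images.
- dish: heavy white ceramic baking dish, open on top, fixed to the worktop: box 200 mm long (its x) by 150 mm wide (its y), 90 mm high, walls and floor 6 mm, with a 70 mm wide ear at each x end that sticks out 17 mm (z 64 to 76 mm). Origin: centre of its underside; z up. It stands in the middle, its x within 0.2 rad of the world's x.
- lid: the dish's loose lid, flat on the worktop: white ceramic plate 200 mm (its x) by 150 mm (its y), 8 mm thick, with a steel bar handle on top, 0.3 to 0.65 kg in all. Origin: centre of the underside; z up. It lies far left or far right of the robot, the carrier on the other side.
- lid_handle (a point): middle of the lid's handle bar, 37 mm above the lid's underside, over its centre. The bar runs along the lid's x: 100 mm long, 16 mm wide (y), 18 mm tall (z 28 to 46 mm), on two posts 43 mm either side of the middle. Axes as the lid.
- trug: wooden carrier 152 mm long (its x), 130 mm wide (its y), 116 mm tall, 0.2 to 0.42 kg, with the potatoes in it. Floor 44 mm wide; the long sides flare up at 30 degrees to lips 65 mm from the middle, z 29 mm: it pours over either long side, rolled about its x by more than 35 degrees (55 empties it). Flat end panels stand on the worktop. Origin: centre of underside; z up.
- trug_handle (a point): middle of the carrier's straight wooden handle bar, 104 mm above its underside, over its centre. The bar runs along the carrier's x from end to end: 154 mm long, 16 mm wide (y), 24 mm tall (z 92 to 116 mm). Axes as the carrier.
- potato0: one of five loose small potatoes, a ball about 29 mm across with a slight lump (34 mm long), 22 g, lying in the carrier. Origin: centre of the ball.
- potato1: one of five loose small potatoes, a ball about 29 mm across with a slight lump (34 mm long), 22 g, lying in the carrier. Origin: centre of the ball.
- potato2: one of five loose small potatoes, a ball about 29 mm across with a slight lump (34 mm long), 22 g, lying in the carrier. Origin: centre of the ball.
- potato3: one of five loose small potatoes, a ball about 29 mm across with a slight lump (34 mm long), 22 g, lying in the carrier. Origin: centre of the ball.
- potato4: one of five loose small potatoes, a ball about 29 mm across with a slight lump (34 mm long), 22 g, lying in the carrier. Origin: centre of the ball.
- spice_rack: bystander and obstacle: low wooden rack 220 mm long (its x) by 56 mm wide with four spice jars fixed in it, 113 mm tall, 1.2 kg, loose, between the dish and what lies to the left (+y). Origin: centre of its underside.
- oil_bottle: bystander and obstacle: amber glass bottle 54 mm across, 150 mm tall, loose, between the dish and what lies to the right (-y). Origin: centre of its underside.
- pepper_mill: bystander and obstacle: turned wooden mill 52 mm across, 135 mm tall, loose, standing in line with the bottle on the right (-y). Origin: centre of its underside.

How it is judged:
By the outcome, as a careful person would: the job done as asked, in the order asked, and still so for the second after the job is handed in, while the arm keeps its last pose, push and grip.
It also fails if it takes over 72 s, if anything falls off the work surface, if the arm or the gripper's body presses on something with over 40 N, if the wrist force passes 120 N, or if a joint passes its speed limit or range.

## Robot

A 7-joint arm with a two-finger parallel gripper is mounted at the origin on the work surface. World frame = base frame: x ahead of the robot, y to its left, z up, the work surface at z = 0. Lengths are in m, angles in rad, forces in N, time in s.
With the tool pointing down it reaches from about 0.425 to 0.95 m from the base axis. Payload 4.7 kg.
Tool frame: the origin (TCP) lies midway between the tips of the shut fingers; the grasp point (between the pads) lies 19 mm behind it; z points along the fingers, y is the line along which they close (so a half turn about z gives the same grasp; the last joint's range is limited). The gripper opens to 87 mm and grips with 3 to 60 N. Pads are 19 mm wide; open, the fingers measure 117 mm over their backs; the gripper's body (75 mm by 190 mm) begins 51 mm behind the grasp point.
Start: joints at [-1.265, 0.469, -0.049, 1.532, 0.024, 1.141, -0.082], TCP at [0.222, 0.638, 0.223] pointing down, gripper open.
Joint ranges: [-2.59, 2.59], [-0.33, 1.99], [-1.39, 1.29], [0.1, 2.45], [-1.04, 4.18], [0.21, 1.99], [-2.66, 2.66]. Speed limits (rad/s): [2.57, 2.57, 3.14, 3.14, 3.14, 3.14, 3.14].

## Interface

Orientations are given as a rotation vector (axis times angle).
In Python, from station import env gives the robot as it stands. The module is installed in compiled form; this text tells all that it offers.
- The arm moves only by the shell command python3 -m handwheel 'ROWS' [FORCE]. ROWS is JSON, a list that holds one entry, the list of rows, each a list of 7 numbers: the shift along the world's x, y, z in cm, then the turn, a rotation vector about the world's x, y, z in degrees, then the finger opening in cm, from 0 to 8.7. A call has 1 to 20 rows; each row is the pose to reach, as a shift and turn from the pose commanded when the call began; what a row does not reach only later rows make up. A row lasts 1/10 s, in which the tool goes at most 50 mm and 8.59 degrees, less where a joint would pass 70% of its speed; a pose out of reach is approached as far as the arm can. A call with a gripper value outside its range is refused whole. The fingers move at their own pace and stop on an object; FORCE is the grip in N (left out, the last holds). Time passes only in rows, so rows that repeat a pose let the fingers close. It gives the time, the measured TCP pose, the force, the opening and the grip force at its end, in the units of the state.
- env.get_obs(): the state, without advancing time (a new reading comes with each control period).
- env.capture(name): name is "scene" or "top"; returns (picture, depth): 480x640x3 uint8, blue, green, red; 480x640 float32, m along the optical axis (not along the pixel's ray), 0 where there is no reading.
- env.camera_info(name): a dict with "vertical_fov" (degrees; the focal length in pixels is half the picture's height over the tangent of half this angle, whatever the lens; pixels are square), "cx", "cy" (the principal point, pixels), "k1" (the pictures are not rectified: a ray, as slopes to the right and down, at radius r is drawn at 1 + k1 r^2 times it, then the intrinsics apply), "R" (3x3) and "t" (3): a world point X has camera coordinates R X + t. Camera axes: x right, y down, z forward; pixel columns grow to the right and rows downward; lengths in m; the calibration is good to about 2 mm. A picture is of the moment at which its call begins. camera_info takes no time and is no camera call.
- env.sign_off(): hands the job in; it is judged then, once.
The state is a dict: "time_s": time; "q": joint angles; "dq": joint speeds; "joint_torque": joint torques, N m; "eef_pos": TCP position; "tool_rot": TCP orientation; "ft_force": force on the tool from outside, world axes, zero at the start; "torque": the same for the moment, N m; "opening": finger opening in m; "grasp_force": force on a finger pad.
Only numpy, scipy, OpenCV 4.12 (cv2) and the standard library are available. Lean on these libraries where they do the work, as an engineer would, in place of code of your own. Each camera call takes 0.05 s, during which the arm holds its last target. There are 200 camera calls.

## Working session

There is one attempt and no reset: what is moved stays moved. The work goes in short steps, Python scripts to look and compute and a shell command to move; the robot and the scene stay as the last step left them, time stands still between calls to the robot, and variables do not carry over. Pictures are saved under pics/ and viewed, at most 10 in all, crops included, and the job is handed in when it is done.

```bash
mkdir -p pics; cat > h.py <<'E'
import numpy as np, cv2
from station import env
def cam(n):
    c=env.camera_info(n); f=240/np.tan(np.radians(c["vertical_fov"])/2)
    return c,f,np.array(c["R"]),np.array(c["t"])
def cloud(n,d):
    c,f,R,t=cam(n); v,u=np.mgrid[:480,:640]
    K=np.array([[f,0,c["cx"]],[0,f,c["cy"]],[0,0,1.]])
    p=cv2.undistortPoints(np.stack([u,v],-1).reshape(-1,1,2).astype(np.float64),K,None) if c["k1"]==0 else None
    x=(u-c["cx"])/f; y=(v-c["cy"])/f; a,b=x.copy(),y.copy()
    for _ in range(20):
        s=1+c["k1"]*(a*a+b*b); a,b=x/s,y/s
    P=np.stack([a*d,b*d,d],-1)
    return (P-t)@R   # world
E
python3 - <<'E'
from h import *
for n in("scene","top"):
    im,d=env.capture(n); cv2.imwrite(f"pics/{n}0.png",im); np.save(f"{n}0.npy",d)
    c,f,R,t=cam(n); print(n,f,c["k1"],"pos",-R.T@t,"fwd",R[2], (d>0).mean())
o=env.get_obs(); print({k:np.round(v,3) for k,v in o.items()})
E
```

```text
scene 523.9712215352249 0.044415570835448066 pos [1.18999996 0.54729583 0.8720802 ] fwd [-0.58102003 -0.46395578 -0.6687008 ] 0.9959895833333333
top 437.96162853786325 -0.012862713003534693 pos [ 0.31773354 -0.00698575  1.00702469] fwd [ 0.20626636  0.03739271 -0.97778115] 0.9961197916666666
{'time_s': np.float64(0.1), 'q': array([-1.265,  0.469, -0.049,  1.534,  0.024,  1.141, -0.082]), 'dq': array([-0.   , -0.001, -0.001, -0.002,  0.   ,  0.001,  0.001]), 'joint_torque': array([ 1.0000e-03, -5.0917e+01, -8.1000e-02, -2.3683e+01, -6.2000e-02,
        3.4000e-02,  0.0000e+00]), 'eef_pos': array([0.222, 0.637, 0.222]), 'tool_rot': array([-5.230e-01, -3.097e+00,  3.000e-03]), 'ft_force': array([-0.233, -0.024,  0.606]), 'torque': array([-0.008, -0.007, -0.035]), 'grasp_force': np.float64(0.0), 'opening': np.float64(0.087)}
```

View pics/scene0.png

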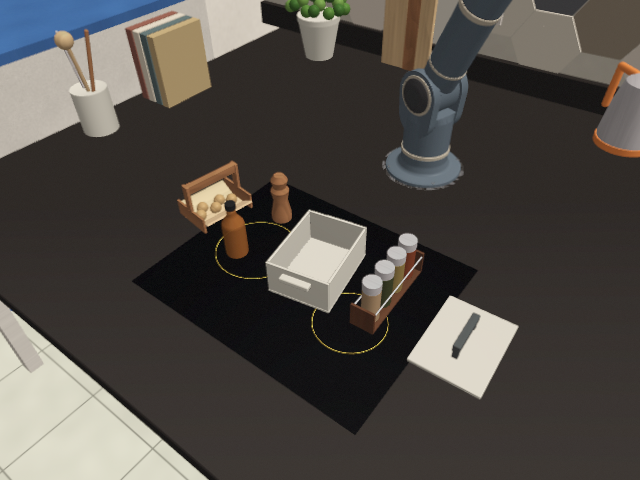

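View pics/top0.png

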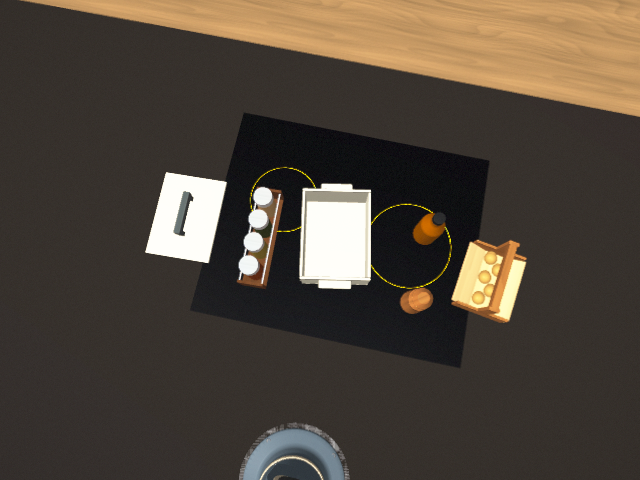

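The scene view shows the carrier at about (215,197), bottle (235,235), mill (281,198), dish (318,258), rack (390,283) and lid (465,343). In the top view the lid is at (187,217) with its handle at (184,213), the rack at (260,238), dish (336,236), bottle (428,228), mill (417,300) and carrier (489,282) with its handle bar from (514,243) to (496,310).

```bash
python3 - <<'E'
from h import *
W={n:cloud(n,np.load(f"{n}0.npy")) for n in("scene","top")}
# name: top px box -> rough world region ; use world filters
T=W["top"]
for nm,(u,v) in dict(lid=(200,235),handle=(184,213),rack=(262,235),dishfloor=(336,245),rimL=(303,236),rimR=(368,236),bottle=(438,219),mill=(424,295),th1=(514,246),th2=(497,308),earfar=(337,188),earnear=(335,284)).items(): print(nm,T[v,u].round(4))
def rep(nm,box,zlo,zhi):
    for n,P in W.items():
        Q=P.reshape(-1,3); m=(Q[:,0]>box[0])&(Q[:,0]<box[1])&(Q[:,1]>box[2])&(Q[:,1]<box[3])&(Q[:,2]>zlo)&(Q[:,2]<zhi)
        Q=Q[m]
        if len(Q)<10: print(nm,n,len(Q)); continue
        r=cv2.minAreaRect((Q[:,:2]*1000).astype(np.float32)); e=np.linalg.eigh(np.cov(Q[:,:2].T))[1][:,1]
        print(nm,n,len(Q),"rect c",np.round(r[0],1),"sz",np.round(r[1],1),"ang",round(r[2],2),"pca",round(np.degrees(np.arctan2(e[1],e[0]))%180,2),"mean",Q.mean(0).round(4),"zpct",np.percentile(Q[:,2],[5,50,95]).round(4))
rep("lidplate",(.3,.8,.2,.6),.004,.014)
rep("lidhandle",(.3,.8,.2,.6),.035,.07)
rep("trughandle",(.2,.8,-.7,-.2),.095,.13)
rep("dishrim",(.3,.85,-.14,.12),.083,.1)
rep("table",(.3,.85,-.6,.6),-.01,.004)
E
```

```text
lid [0.4727 0.3292 0.0125]
handle [0.509  0.3663 0.0479]
rack [0.4975 0.1828 0.0399]
dishfloor [0.5164 0.0152 0.0054]
rimL [0.5045 0.0866 0.0889]
rimR [ 0.5333 -0.0499  0.0892]
bottle [ 0.5827 -0.179   0.1511]
mill [ 0.4274 -0.1787  0.1377]
th1 [ 0.5694 -0.3509  0.1151]
th2 [ 0.4346 -0.3319  0.1164]
earfar [0.6288 0.0376 0.0786]
earnear [ 0.4191 -0.0015  0.0762]
lidplate scene 7057 rect c [548.7 398.5] sz [397.3 495.4] ang 89.9 pca 161.61 mean [0.5218 0.3608 0.0078] zpct [0.0043 0.008  0.011 ]
lidplate top 6826 rect c [550.4 399.8] sz [499.1 399.3] ang 0.08 pca 1.13 mean [0.5216 0.3673 0.0077] zpct [0.0042 0.0078 0.0115]
lidhandle scene 901 rect c [490.4 292.8] sz [221.5 185.6] ang 0.02 pca 88.9 mean [0.5136 0.2816 0.0496] zpct [0.0384 0.0481 0.0646]
lidhandle top 451 rect c [487.8 293.8] sz [220.3 176.8] ang 2.48 pca 65.81 mean [0.5018 0.345  0.0468] zpct [0.0376 0.0468 0.0545]
trughandle scene 638 rect c [ 512.1 -269.6] sz [163.7 157.6] ang 79.6 pca 170.75 mean [ 0.5056 -0.3331  0.1095] zpct [0.097  0.1113 0.1179]
trughandle top 820 rect c [ 512.9 -269.4] sz [160.  154.2] ang 81.11 pca 178.62 mean [ 0.5041 -0.3318  0.1134] zpct [0.0988 0.116  0.1192]
dishrim scene 943 rect c [522.5  20.7] sz [203.9 152.3] ang 10.05 pca 11.52 mean [0.5316 0.0243 0.0886] zpct [0.0839 0.089  0.0923]
dishrim top 951 rect c [525.6  19.8] sz [201.1 149.2] ang 10.64 pca 11.04 mean [0.5241 0.0189 0.0901] zpct [0.0858 0.0903 0.0931]
table scene 77234 rect c [575.   0.] sz [ 550. 1200.] ang 0.0 pca 95.6 mean [0.6296 0.1302 0.0007] zpct [-0.0021  0.0007  0.0033]
table top 85385 rect c [575.   0.] sz [1200.  550.] ang 90.0 pca 89.56 mean [ 0.5686 -0.0254  0.0011] zpct [-0.0018  0.0012  0.0035]
```

```bash
cat >> h.py <<'E'
def rep(W,nm,box,zlo,zhi,br=None,ims=None):
    for n,P in W.items():
        M=(P[...,0]>box[0])&(P[...,0]<box[1])&(P[...,1]>box[2])&(P[...,1]<box[3])&(P[...,2]>zlo)&(P[...,2]<zhi)
        if br: g=ims[n].min(-1); M&=(g>br[0])&(g<br[1])
        k,l,s,_=cv2.connectedComponentsWithStats(M.astype(np.uint8)) 
        if k<2: print(nm,n,"none"); continue
        Q=P[l==1+s[1:,4].argmax()]
        r=cv2.minAreaRect((Q[:,:2]*1000).astype(np.float32)); e=np.linalg.eigh(np.cov(Q[:,:2].T))[1][:,1]
        print(nm,n,len(Q),"rect",np.round(r[0],1),np.round(r[1],1),round(r[2],1),"pca",round(np.degrees(np.arctan2(e[1],e[0]))%180,1),"mean",Q.mean(0).round(4),"z",np.percentile(Q[:,2],[5,50,95]).round(4))
E
python3 - <<'E'
from h import *
W={n:cloud(n,np.load(f"{n}0.npy")) for n in("scene","top")}
ims={n:cv2.imread(f"pics/{n}0.png") for n in W}
rep(W,"lid",(.38,.66,.25,.5),.003,.016,(120,256),ims)
rep(W,"handle",(.44,.58,.3,.43),.036,.06)
rep(W,"trugbar",(.4,.6,-.39,-.29),.108,.125)
rep(W,"trug",(.38,.65,-.45,-.24),.012,.125)
rep(W,"rack",(.38,.66,.1,.24),.015,.13)
rep(W,"bottle",(.5,.66,-.24,-.12),.08,.17)
rep(W,"mill",(.38,.5,-.24,-.12),.06,.15)
E
```

```text
lid scene 5801 rect [508.6 374.6] [203.7 150.4] 2.5 pca 1.3 mean [0.5174 0.3782 0.0083] z [0.0055 0.0083 0.0111]
lid top 4798 rect [510.8 374.2] [201.  151.7] 2.6 pca 1.9 mean [0.5077 0.3728 0.0088] z [0.0059 0.0088 0.0119]
handle scene 386 rect [508.9 375.1] [102.6  17.2] 2.5 pca 2.4 mean [0.5134 0.3759 0.0459] z [0.0395 0.0464 0.0493]
handle top 365 rect [510.5 374.3] [100.1  17.7] 2.3 pca 2.6 mean [0.5094 0.3729 0.0456] z [0.0383 0.0464 0.0492]
trugbar scene 395 rect [ 500.2 -336.2] [ 24.6 157.7] 81.3 pca 170.5 mean [ 0.5046 -0.3348  0.1144] z [0.1088 0.1152 0.1185]
trugbar top 663 rect [ 502.2 -337.9] [ 23.2 154.2] 81.8 pca 171.5 mean [ 0.5029 -0.3363  0.1162] z [0.1107 0.1167 0.1193]
trug scene 2475 rect [ 500.  -336.4] [135.2 157.7] 80.4 pca 175.7 mean [ 0.5008 -0.3387  0.0529] z [0.0152 0.0327 0.1161]
trug top 3635 rect [ 502.6 -338.1] [132.4 155.1] 80.9 pca 173.6 mean [ 0.5031 -0.3353  0.048 ] z [0.0164 0.03   0.1176]
rack scene 2973 rect [491.9 185.6] [221.7  56.7] 2.2 pca 179.6 mean [0.5139 0.1936 0.0782] z [0.0242 0.0811 0.1145]
rack top 2244 rect [492.8 184.2] [221.2  56.5] 2.2 pca 1.4 mean [0.4874 0.179  0.0881] z [0.0321 0.1106 0.1158]
bottle scene 542 rect [ 589.3 -175. ] [40.4 51.9] 37.1 pca 138.3 mean [ 0.5903 -0.1718  0.112 ] z [0.0829 0.1059 0.1507]
bottle top 545 rect [ 582.9 -179.1] [53. 48.] 50.4 pca 55.5 mean [ 0.5794 -0.1774  0.1155] z [0.0893 0.1077 0.1521]
mill scene 467 rect [ 424.2 -174.5] [37.2 43.2] 35.2 pca 133.9 mean [ 0.4283 -0.1696  0.1047] z [0.0663 0.1023 0.1355]
mill top 450 rect [ 421.9 -177.9] [43.3 43.9] 69.3 pca 27.6 mean [ 0.4203 -0.1753  0.1228] z [0.0925 0.1283 0.1369]
```

Dish (0.5245, 0.020), yaw 10.4°. Lid (0.510, 0.3745), yaw 2.5°, handle top at 46 mm. Carrier (0.5015, -0.337), yaw -8.9°, bar top at 116 mm. All of these match the given sizes. Next I move towards the carrier through the front of the workspace.

```bash
python3 -m handwheel '[[[8,-10,4,0,0,2,8.7],[16,-20,6,0,0,4,8.7],[24,-34,8,0,0,6,8.7],[30,-44,8,0,0,8,8.7],[33,-54,8,0,0,10,8.7],[33,-54,8,0,0,10,8.7],[33,-60,8,0,0,10.4,8.7],[32,-66,8,0,0,10.4,8.7],[31,-72,8,0,0,10.4,8.7],[30,-78,8,0,0,10.4,8.7],[29,-84,8,0,0,10.4,8.7],[28,-90,8,0,0,10.4,8.7],[28,-97.4,6,0,0,10.4,8.7],[28,-97.4,3,0,0,10.4,8.7],[28,-97.4,0,0,0,10.4,8.7],[28,-97.4,0,0,0,10.4,8.7],[28,-97.4,0,0,0,10.4,8.7],[28,-97.4,0,0,0,10.4,8.7],[28,-97.4,0,0,0,10.4,8.7],[28,-97.4,0,0,0,10.4,8.7]]]' 30
python3 -c "
from h import *
from scipy.spatial.transform import Rotation as R
o=env.get_obs();print(o['q'].round(3),o['eef_pos'].round(4));print(R.from_rotvec(o['tool_rot']).as_matrix().round(3))"
```

```text
time_s: 2.1
eef_pos: [0.4971, -0.2901, 0.2305]
tool_rot: [-0.24, -3.132, -0.001]
ft_force: [1.2, -0.8, 0.4]
opening: 0.087
grasp_force: 0.0
[ 0.047  0.32   0.52   1.79  -0.179  1.078  2.048] [ 0.4971 -0.2901  0.2305]
[[-0.988  0.152 -0.   ]
 [ 0.152  0.988  0.   ]
 [ 0.     0.    -1.   ]]
```

```bash
python3 -m handwheel '[[[0.4,-2.4,0,0,0,0,8.7],[0.4,-4.7,0,0,0,0,8.7],[0.4,-4.7,0,0,0,0,8.7],[0.4,-4.7,0,0,0,0,8.7],[0.4,-4.7,0,0,0,0,8.7]]]'
python3 -c "
from h import *
from scipy.spatial.transform import Rotation as R
o=env.get_obs();print(o['q'].round(3),o['eef_pos'].round(4));m=R.from_rotvec(o['tool_rot']).as_matrix();print('yaw',np.degrees(np.arctan2(m[1,1],m[0,1]))-90)"
```

```text
time_s: 2.6
eef_pos: [0.5016, -0.3338, 0.2308]
tool_rot: [-0.238, -3.132, -0.002]
ft_force: [0.2, -0.2, 0.3]
opening: 0.0871
grasp_force: 0.0
[ 0.12   0.369  0.526  1.727 -0.206  1.101  2.131] [ 0.5016 -0.3338  0.2308]
yaw -8.67767797655712
```

```bash
python3 -m handwheel '[[[0,-0.3,-3.5,0,0,0,8.7],[0,-0.3,-7,0,0,0,8.7],[0,-0.3,-10.5,0,0,0,8.7],[0,-0.3,-13,0,0,0,8.7],[0,-0.3,-14.5,0,0,0,8.7],[0,-0.3,-14.5,0,0,0,8.7],[0,-0.3,-14.5,0,0,0,8.7],[0,-0.3,-14.5,0,0,0,0.5],[0,-0.3,-14.5,0,0,0,0.5],[0,-0.3,-14.5,0,0,0,0.5],[0,-0.3,-14.5,0,0,0,0.5],[0,-0.3,-14.5,0,0,0,0.5],[0,-0.3,-14.5,0,0,0,0.5],[0,-0.3,-14.5,0,0,0,0.5],[0,-0.3,-14.5,0,0,0,0.5],[0,-0.3,-14.5,0,0,0,0.5]]]' 45
```

```text
time_s: 4.2
eef_pos: [0.5013, -0.3385, 0.0861]
tool_rot: [-0.241, -3.132, -0.0]
ft_force: [0.0, 0.2, 0.8]
opening: 0.023
grasp_force: 0.0
```

```bash
python3 -m handwheel '[[[0,0,0,0,0,0,0.5],[0,0,0,0,0,0,0.5],[0,0,0,0,0,0,0.5],[0,0,0,0,0,0,0.5],[0,0,1,0,0,0,0.5],[0,0,2.5,0,0,0,0.5],[0,0,4,0,0,0,0.5],[0,0,6,0,0,0,0.5],[0,0,8,0,0,0,0.5],[0,0,10,0,0,0,0.5],[0,0,12,0,0,0,0.5],[0,0,14,0,0,0,0.5],[0,0,16,0,0,0,0.5],[0,0,17.5,0,0,0,0.5],[0,0,18.5,0,0,0,0.5],[0,0,19,0,0,0,0.5],[0,0,19,0,0,0,0.5]]]' 45
```

```text
time_s: 5.9
eef_pos: [0.5014, -0.3385, 0.2765]
tool_rot: [0.24, 3.132, -0.0]
ft_force: [0.2, 0.4, -2.6]
opening: 0.0157
grasp_force: 45.0
```

```bash
python3 -m handwheel '[[[0.1,0.5,0.3,0,0,0.5,0.5],[0.3,1.5,0.6,0,0,1,0.5],[0.6,3,0.8,0,0,2,0.5],[0.9,5,0.8,0,0,4,0.5],[1.2,7,0.8,0,0,6,0.5],[1.5,9,0.8,0,0,8,0.5],[1.8,11,0.8,0,0,10,0.5],[2.1,13,0.8,0,0,12,0.5],[2.4,15,0.8,0,0,14,0.5],[2.8,17,0.8,0,0,15,0.5],[3.1,19,0.8,0,0,16,0.5],[3.4,21,0.8,0,0,17,0.5],[3.7,23,0.8,0,0,18,0.5],[3.9,24.5,0.8,0,0,18.5,0.5],[4.0,25.5,0.8,0,0,19.1,0.5],[4.1,26,0.8,0,0,19.1,0.5],[4.1,26,0.8,0,0,19.1,0.5],[4.1,26,0.8,0,0,19.1,0.5]]]'
python3 -c "
from h import *
o=env.get_obs();print(o['q'].round(3),o['opening'])"
```

```text
time_s: 7.7
eef_pos: [0.5422, -0.0795, 0.2841]
tool_rot: [0.28, -3.129, 0.001]
ft_force: [0.4, -0.7, -3.6]
opening: 0.0154
grasp_force: 45.0
[-0.239  0.211  0.367  1.774 -0.081  1.171  1.902] 0.01540142927337984
```

```bash
python3 -m handwheel '[[[0,0.2,0,-2,-0.4,0,0.5],[-0.1,0.5,-0.2,-4.9,-0.9,0,0.5],[-0.2,1,-0.7,-8,-1.5,0,0.5],[-0.3,1.5,-1.4,-11,-2,0,0.5],[-0.4,2,-2.2,-14,-2.6,0,0.5],[-0.5,2.5,-3,-17,-3.1,0,0.5],[-0.5,2.8,-3.8,-20,-3.7,0,0.5],[-0.6,3,-4.5,-23,-4.2,0,0.5],[-0.6,3.1,-4.9,-24.6,-4.5,0,0.5],[-0.6,3.1,-4.9,-24.6,-4.5,0,0.5],[-0.6,3.1,-4.9,-24.6,-4.5,0,0.5]]]'
python3 - <<'E'
from h import *
from scipy.spatial.transform import Rotation as R
o=env.get_obs();print(o['q'].round(3));m=R.from_rotvec(o['tool_rot']).as_matrix();print(m.round(3), 'tilt',np.degrees(np.arccos(-m[2,2])))
im,d=env.capture("scene"); cv2.imwrite("pics/s1.png",im)
E
```

```text
time_s: 8.8
eef_pos: [0.5365, -0.0482, 0.2353]
tool_rot: [-0.27, 3.017, -0.668]
ft_force: [0.5, -1.1, -3.0]
opening: 0.0156
grasp_force: 45.0
[-0.537  0.234  0.351  1.937  0.418  1.031  1.33 ]
[[-0.984 -0.161  0.076]
 [-0.178  0.892 -0.415]
 [-0.001 -0.422 -0.906]] tilt 24.974683503785997
```

View pics/s1.png

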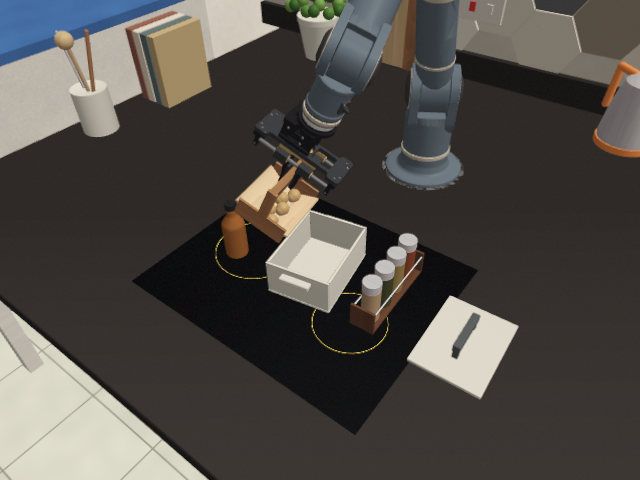

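Carrier at (278,200): held square and tilted 25°, potatoes still in it, bottle at (235,240) and mill clear. Next I lower it and pour about the lip.

```bash
python3 -m handwheel '[[[0,0,-0.7,0,0,0,0.5],[0,0,-1.5,0,0,0,0.5],[0,0,-2.3,0,0,0,0.5],[0,0,-2.7,0,0,0,0.5],[-0.1,0.4,-2.5,-3,-0.5,0,0.5],[-0.15,0.9,-2.4,-6,-1.1,0,0.5],[-0.25,1.4,-2.2,-9.8,-1.8,0,0.5],[-0.35,1.9,-2.1,-13,-2.4,0,0.5],[-0.4,2.3,-2,-16,-2.9,0,0.5],[-0.5,2.8,-2,-19.7,-3.6,0,0.5],[-0.6,3.3,-1.9,-23,-4.2,0,0.5],[-0.7,3.8,-1.9,-26,-4.8,0,0.5],[-0.8,4.3,-2,-29.5,-5.4,0,0.5],[-0.9,4.7,-2,-32.5,-6,0,0.5],[-1,5.2,-2.1,-35.4,-6.5,0,0.5],[-1,5.3,-2.1,-36.4,-6.7,0,0.5],[-1,5.3,-2.1,-36.4,-6.7,0,0.5],[-1,5.3,-2.1,-36.4,-6.7,0,0.5],[-1,5.3,-2.1,-36.4,-6.7,0,0.5],[-1,5.3,-2.1,-36.4,-6.7,0,0.5]]]'
python3 - <<'E'
from h import *
from scipy.spatial.transform import Rotation as R
o=env.get_obs();print(o['q'].round(3));m=R.from_rotvec(o['tool_rot']).as_matrix();print('tilt',np.degrees(np.arccos(-m[2,2])))
im,d=env.capture("scene"); cv2.imwrite("pics/s2.png",im[60:360,150:550])
E
```

```text
time_s: 10.85
eef_pos: [0.5265, 0.0049, 0.2146]
tool_rot: [-0.233, 2.605, -1.564]
ft_force: [-0.2, -0.6, -1.9]
opening: 0.0154
grasp_force: 45.0
[-0.908  0.512  0.395  2.001  0.845  1.281  0.71 ]
tilt 61.964679033776285
```

View pics/s2.png

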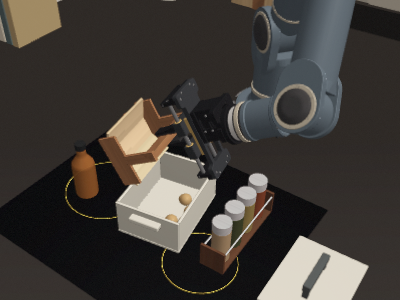

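Carrier is empty. Potatoes are in the dish at crop (172,219) and (185,199), with the rest hidden behind the near wall, and the wrist force dropped by about 1.1 N, which fits five. Next I lift and untilt.

```bash
python3 -m handwheel '[[[0,0,1,0,0,0,0.5],[0,-0.2,2.5,4,0.7,0,0.5],[0.1,-0.6,4,9,1.6,0,0.5],[0.2,-1.2,5.5,14,2.6,0,0.5],[0.3,-2,7,20,3.7,0,0.5],[0.5,-3,7.5,26,4.8,0,0.5],[0.7,-4,7.5,32,5.9,0,0.5],[0.9,-5,7.5,38,7,0,0.5],[1.1,-6,7.5,44,8.1,0,0.5],[1.3,-7,7.5,50,9.2,0,0.5],[1.5,-8,7.5,56,10.3,0,0.5],[1.6,-8.8,7.5,61,11.2,0,0.5],[1.6,-8.8,7.5,61,11.2,0,0.5],[1.6,-8.8,7.5,61,11.2,0,0.5],[1.6,-8.8,7.5,61,11.2,0,0.5]]]'
python3 - <<'E'
from h import *
from scipy.spatial.transform import Rotation as R
o=env.get_obs();print(o['q'].round(3));m=R.from_rotvec(o['tool_rot']).as_matrix();print('tilt',np.degrees(np.arccos(-m[2,2])),'yaw',np.degrees(np.arctan2(m[1,1],m[0,1]))-90)
E
```

```text
time_s: 12.4
eef_pos: [0.5419, -0.0809, 0.289]
tool_rot: [0.287, -3.127, -0.0]
ft_force: [-0.4, -0.0, -1.6]
opening: 0.0154
grasp_force: 45.0
[-0.302  0.212  0.448  1.77  -0.098  1.183  1.928]
tilt 0.06764482446321811 yaw 10.479713547061053
```

```bash
python3 -m handwheel '[[[-0.4,-3,0,0,0,-3,0.5],[-1,-6.5,0,0,0,-6,0.5],[-1.6,-10,0,0,0,-9,0.5],[-2.2,-13.5,0,0,0,-12,0.5],[-2.7,-17,0,0,0,-14,0.5],[-3.2,-20.5,0,0,0,-16,0.5],[-3.7,-23.5,0,0,0,-18,0.5],[-4,-25.8,0,0,0,-19.1,0.5],[-4,-25.8,0,0,0,-19.1,0.5],[-4,-25.8,-3,0,0,-19.1,0.5],[-4,-25.8,-6,0,0,-19.1,0.5],[-4,-25.8,-9,0,0,-19.1,0.5],[-4,-25.8,-12,0,0,-19.1,0.5],[-4,-25.8,-15,0,0,-19.1,0.5],[-4,-25.8,-17,0,0,-19.1,0.5],[-4,-25.8,-18.5,0,0,-19.1,0.5],[-4,-25.8,-19.5,0,0,-19.1,0.5],[-4,-25.8,-19.9,0,0,-19.1,0.5],[-4,-25.8,-19.9,0,0,-19.1,0.5]]]'
```

```text
time_s: 14.3
eef_pos: [0.5027, -0.3402, 0.0902]
tool_rot: [0.24, 3.132, 0.0]
ft_force: [-0.2, -0.2, -1.9]
opening: 0.0156
grasp_force: 45.0
```

```bash
python3 -m handwheel '[[[0,0,-0.2,0,0,0,0.5],[0,0,-0.3,0,0,0,0.5],[0,0,-0.4,0,0,0,0.5],[0,0,-0.4,0,0,0,0.5]]]'
```

```text
time_s: 14.7
eef_pos: [0.5024, -0.3405, 0.0863]
tool_rot: [0.241, 3.132, 0.0]
ft_force: [0.5, -0.1, -2.6]
opening: 0.0157
grasp_force: 45.0
```

```bash
python3 -m handwheel '[[[0,0,-0.1,0,0,0,0.5],[0,0,-0.1,0,0,0,0.5],[0,0,-0.1,0,0,0,0.5]]]'
```

```text
time_s: 15.0
eef_pos: [0.5025, -0.3406, 0.086]
tool_rot: [0.241, 3.132, 0.0]
ft_force: [-2.3, 1.2, 5.6]
opening: 0.0156
grasp_force: 45.0
```

Touched down. Next I release, rise, and head to the lid at height with an empty hand.

```bash
python3 -m handwheel '[[[0,0,0,0,0,0,5],[0,0,0,0,0,0,5],[0,0,0,0,0,0,5],[0,0,0,0,0,0,5],[0,0,0,0,0,0,5],[0,0,3,0,0,0,5],[0,0,7,0,0,0,5],[0,0,12,0,0,0,5],[0,0,17,0,0,0,5],[0,0,20,0,0,0,5],[2,6,20,0,0,2,5],[4,12,20,0,0,4,5],[5,18,20,0,0,5,5],[5,24,20,0,0,6,5],[5,30,20,0,0,7,5],[5,35,20,0,0,8,5],[5,40,20,0,0,9,5],[4,45,20,0,0,10,5],[4,50,20,0,0,11,5],[4,55,20,0,0,11.4,5]]]' 30
python3 -c "
from h import *
o=env.get_obs();print(o['q'].round(3))"
```

```text
time_s: 17.0
eef_pos: [0.5432, 0.1546, 0.2853]
tool_rot: [-0.072, 3.14, 0.001]
ft_force: [0.4, -0.2, 0.4]
opening: 0.0501
grasp_force: 0.0
[-0.653  0.241  0.369  1.736 -0.094  1.181  1.359]
```

```bash
python3 -m handwheel '[[[-1,5,0,0,0,1,5],[-2,10,0,0,0,2,5],[-3,15,0,0,0,2,5],[-3,17,0,0,0,2,5],[-3,17,0,0,0,2,5],[-3,17,0,0,0,2,5],[-3,17,0,0,0,2,5]]]'
python3 - <<'E'
from h import *
from scipy.spatial.transform import Rotation as R
o=env.get_obs();print(o['q'].round(3));m=R.from_rotvec(o['tool_rot']).as_matrix();print('tilt',np.degrees(np.arccos(-m[2,2])),'yaw',np.degrees(np.arctan2(m[1,1],m[0,1]))-90)
im,d=env.capture("top"); cv2.imwrite("pics/t1.png",im)
E
```

```text
time_s: 17.7
eef_pos: [0.5145, 0.3208, 0.2851]
tool_rot: [-0.122, 3.139, -0.001]
ft_force: [0.1, 0.6, 0.7]
opening: 0.0499
grasp_force: 0.0
[-0.848  0.311  0.287  1.638 -0.092  1.206  1.107]
tilt 0.05169348653404724 yaw 4.44685865649781
```

View pics/t1.png

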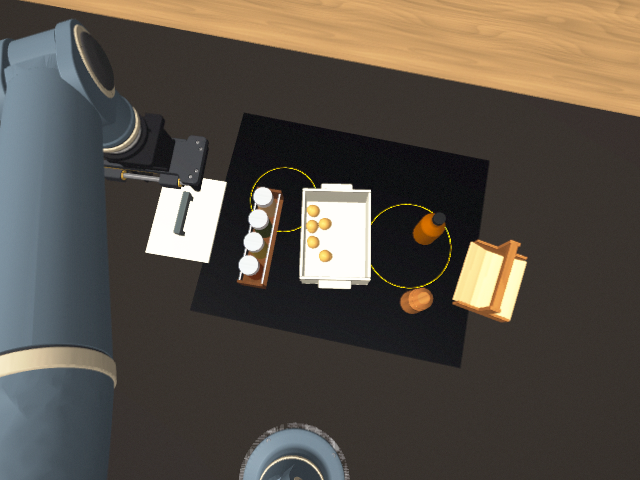

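All five potatoes are in the dish: (313,211), (312,227), (325,224), (312,242), (325,256). The carrier stands empty at (490,281), and the bottle, mill and rack haven't moved. Next is the lid.

```bash
python3 -m handwheel '[[[-0.2,2.5,-3,0,0,-1,5],[-0.4,5,-6,0,0,-1.9,5],[-0.4,5.4,-10,0,0,-1.9,5],[-0.4,5.4,-14,0,0,-1.9,5],[-0.4,5.4,-17,0,0,-1.9,5],[-0.4,5.4,-20,0,0,-1.9,5],[-0.4,5.4,-20,0,0,-1.9,5],[-0.4,5.4,-20,0,0,-1.9,5],[-0.4,5.4,-20,0,0,-1.9,5]]]'
python3 - <<'E'
from h import *
from scipy.spatial.transform import Rotation as R
o=env.get_obs();m=R.from_rotvec(o['tool_rot']).as_matrix();print('tilt',np.degrees(np.arccos(-m[2,2])),'yaw',np.degrees(np.arctan2(m[1,1],m[0,1]))-90)
E
```

```text
time_s: 18.65
eef_pos: [0.5114, 0.3771, 0.0873]
tool_rot: [-0.073, 3.138, 0.004]
ft_force: [0.3, 0.4, 0.2]
opening: 0.05
grasp_force: 0.0
tilt 0.2122359278217478 yaw 2.647859567149581
```

```bash
python3 -m handwheel '[[[-0.1,-0.3,-2.5,0,0,0,5],[-0.1,-0.3,-5,0,0,0,5],[-0.1,-0.3,-6.3,0,0,0,5],[-0.1,-0.3,-6.9,0,0,0,5],[-0.1,-0.3,-6.9,0,0,0,5],[-0.1,-0.3,-6.9,0,0,0,0.5],[-0.1,-0.3,-6.9,0,0,0,0.5],[-0.1,-0.3,-6.9,0,0,0,0.5],[-0.1,-0.3,-6.9,0,0,0,0.5],[-0.1,-0.3,-6.9,0,0,0,0.5],[-0.1,-0.3,-6.9,0,0,0,0.5],[-0.1,-0.3,-6.9,0,0,0,0.5],[-0.1,-0.3,-6.9,0,0,0,0.5]]]' 58
python3 -c "
from h import *
o=env.get_obs();print(o['opening'],o['eef_pos'],o['tool_rot'])"
```

```text
time_s: 19.95
eef_pos: [0.5089, 0.3741, 0.0163]
tool_rot: [-0.074, 3.141, 0.001]
ft_force: [-0.3, 0.4, 1.4]
opening: 0.0154
grasp_force: 58.0
0.015444026781990536 [0.50885576 0.37406268 0.01634327] [-7.40816003e-02  3.14061672e+00  8.14244608e-04]
```

```bash
python3 -m handwheel '[[[0,0,0.3,0,0,0,0.5],[0,0,0.8,0,0,0,0.5],[0,0,1.6,0,0,0,0.5],[0,0,3,0,0,0,0.5],[0,0,5,0,0,0,0.5],[0,0,7,0,0,0,0.5],[0,0,9,0,0,0,0.5],[0,0,11,0,0,0,0.5],[0,0,13,0,0,0,0.5],[0,0,15,0,0,0,0.5],[0,0,17,0,0,0,0.5],[0,0,18.3,0,0,0,0.5],[0,0,19,0,0,0,0.5],[0,0,19,0,0,0,0.5],[0,0,19,0,0,0,0.5]]]'
python3 - <<'E'
from h import *
o=env.get_obs(); print(o['torque'].round(3),o['q'].round(2))
im,d=env.capture("scene"); cv2.imwrite("pics/s3.png",im[120:420,240:640])
P=cloud("scene",d); im2,d2=env.capture("top"); T=cloud("top",d2)
rep({"scene":P},"lid",(.38,.66,.27,.5),.16,.22,(120,256),{"scene":im})
rep({"top":T},"lid",(.38,.66,.27,.5),.16,.22,(120,256),{"top":im2})
E
```

```text
time_s: 21.45
eef_pos: [0.5082, 0.3735, 0.2053]
tool_rot: [0.074, -3.139, 0.001]
ft_force: [-0.4, 0.6, -5.8]
opening: 0.0153
grasp_force: 58.0
[0.009 0.009 0.044] [-0.9   0.42  0.27  1.68 -0.12  1.07  1.03]
lid scene 5299 rect [523.7 374.7] [173.1 150.3] 2.5 pca 144.4 mean [0.5386 0.3808 0.1973] z [0.1952 0.1973 0.1993]
lid top 4317 rect [510.5 372.8] [201.7 150.2] 2.4 pca 162.6 mean [0.4832 0.3601 0.1975] z [0.1951 0.1975 0.1999]
```

View pics/s3.png

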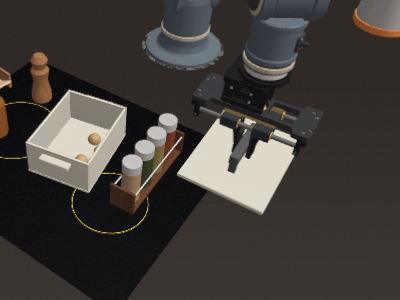

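The lid is held level and square (handle at crop (240,152)), its underside at 0.189 m. That is well above the jars (113 mm). Next I carry it over the rack.

```bash
python3 -m handwheel '[[[0,-0.5,0,0,0,0,0.5],[0,-1.5,0,0,0,0.3,0.5],[0.1,-3,0,0,0,0.6,0.5],[0.2,-5,0,0,0,1,0.5],[0.3,-7.3,0,0,0,1.5,0.5],[0.4,-9.6,0,0,0,2,0.5],[0.5,-12,0,0,0,2.5,0.5],[0.6,-14.4,0,0,0,3,0.5],[0.7,-16.8,0,0,0,3.5,0.5],[0.8,-19.2,0,0,0,4,0.5],[0.9,-21.6,0,0,0,4.6,0.5],[1,-24,0,0,0,5.2,0.5],[1.1,-26.4,0,0,0,5.8,0.5],[1.2,-28.8,0,0,0,6.4,0.5],[1.2,-31,0,0,0,7,0.5],[1.3,-33,0,0,0,7.5,0.5],[1.3,-34.4,0,0,0,7.9,0.5],[1.4,-35,0,0,0,7.9,0.5],[1.4,-35.2,0,0,0,7.9,0.5],[1.4,-35.2,0,0,0,7.9,0.5]]]'
python3 -m handwheel '[[[0,0,-0.7,0,0,0,0.5],[0,0,-1.6,0,0,0,0.5],[0,0,-2.6,0,0,0,0.5],[0,0,-3.6,0,0,0,0.5],[0,0,-4.3,0,0,0,0.5],[0,0,-4.7,0,0,0,0.5],[0,0,-4.9,0,0,0,0.5],[0,0,-4.9,0,0,0,0.5],[0,0,-4.9,0,0,0,0.5],[0,0,-4.9,0,0,0,0.5]]]'
python3 - <<'E'
from h import *
from scipy.spatial.transform import Rotation as R
o=env.get_obs(); m=R.from_rotvec(o['tool_rot']).as_matrix();print('tilt',np.degrees(np.arccos(-m[2,2])),'yaw',np.degrees(np.arctan2(m[1,1],m[0,1]))-90)
im,d=env.capture("scene"); im2,d2=env.capture("top"); P,T=cloud("scene",d),cloud("top",d2)
for n,Q,i in(("scene",P,im),("top",T,im2)):
  rep({n:Q},"lid",(.38,.66,-.1,.13),.13,.165,(110,256),{n:i})
cv2.imwrite("pics/t2.png",im2); cv2.imwrite("pics/s4.png",im)
E
```

```text
time_s: 23.55
eef_pos: [0.5226, 0.0219, 0.2062]
tool_rot: [0.29, -3.128, -0.001]
ft_force: [-0.0, 0.2, -5.7]
opening: 0.0155
grasp_force: 58.0
time_s: 24.55
eef_pos: [0.5231, 0.0218, 0.1575]
tool_rot: [-0.29, 3.127, 0.0]
ft_force: [0.3, -0.1, -5.4]
opening: 0.0152
grasp_force: 58.0
tilt 0.045566045740145396 yaw 10.609465999720157
lid scene 3431 rect [522.9  22.9] [203.6 152.3] 10.0 pca 160.6 mean [0.5483 0.0366 0.1493] z [0.1465 0.1494 0.1517]
lid top 834 rect [479.9 -39.9] [88.4 43.6] 9.0 pca 2.7 mean [ 0.4763 -0.043   0.15  ] z [0.1474 0.15   0.1524]
```

```bash
python3 -m handwheel '[[[0,-0.1,-0.7,0,0,0,0.5],[-0.1,-0.15,-1.6,0,0,0,0.5],[-0.1,-0.15,-2.4,0,0,0,0.5],[-0.1,-0.15,-3,0,0,0,0.5],[-0.1,-0.15,-3.4,0,0,0,0.5],[-0.1,-0.15,-3.6,0,0,0,0.5],[-0.1,-0.15,-3.6,0,0,0,0.5],[-0.1,-0.15,-3.6,0,0,0,0.5],[-0.1,-0.15,-3.6,0,0,0,0.5],[-0.1,-0.15,-3.6,0,0,0,0.5]]]'
python3 - <<'E'
from h import *
from scipy.spatial.transform import Rotation as R
o=env.get_obs(); m=R.from_rotvec(o['tool_rot']).as_matrix();print('tilt',np.degrees(np.arccos(-m[2,2])),'yaw',np.degrees(np.arctan2(m[1,1],m[0,1]))-90)
im,d=env.capture("scene"); P=cloud("scene",d)
M=(P[...,0]>.38)&(P[...,0]<.66)&(P[...,1]>-.1)&(P[...,1]<.14)&(P[...,2]>.1085)&(P[...,2]<.122)&(im.min(-1)>110)
Q=P[M]; A=np.c_[Q[:,:2],np.ones(len(Q))]; print("plane",np.linalg.lstsq(A,Q[:,2],rcond=None)[0])
rep({"scene":P},"lid",(.38,.66,-.1,.14),.1085,.122,(110,256),{"scene":im})
cv2.imwrite("pics/s5.png",cv2.resize(im[170:350,220:460],None,fx=3,fy=3))
E
```

```text
time_s: 25.65
eef_pos: [0.522, 0.0203, 0.1214]
tool_rot: [-0.29, 3.128, 0.0]
ft_force: [0.4, -0.4, -5.5]
opening: 0.0153
grasp_force: 58.0
tilt 0.030585196754798427 yaw 10.610829826664585
plane [-0.00068663 -0.00242804  0.11379167]
lid scene 3223 rect [522.6  21.4] [202.9 151.8] 10.7 pca 156.7 mean [0.5479 0.035  0.1133] z [0.1108 0.1134 0.1158]
```

View pics/s5.png

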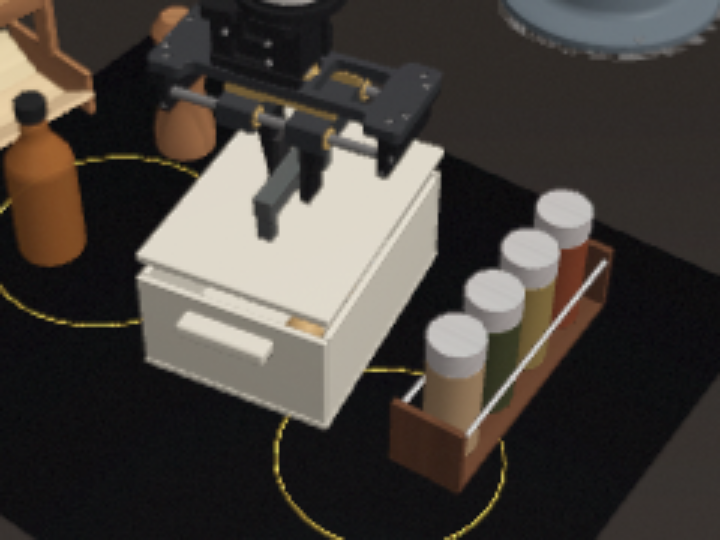

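The lid is level and lined up: its corners (140,258), (325,325) and (443,152) sit over the dish's (142,270), (325,338) and (437,175). The gap is about 15 mm, and the rack, bottle and mill are standing. Handing in.

```bash
python3 -c "
from station import env
print(env.sign_off())"
```

```text
the job is handed in; nothing more can be done
None
```

All five potatoes are in the dish, the empty carrier is back upright on the worktop, and the lid is held level about 15 mm over the rim and centred to about 1 mm; the rack, bottle and mill are still standing where they were, and the job was handed in at about 26 s.

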